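# Clear the loupe and drive home the locking pin

## Robot

A 6-joint arm with a two-finger parallel gripper is mounted at the origin on the work surface. World frame = base frame: x ahead of the robot, y to its left, z up, the work surface at z = 0. Lengths are in m, angles in rad, forces in N, time in s.
With the tool pointing down it reaches from about 0.225 to 0.875 m from the base axis. Payload 3.4 kg.
Tool frame: the origin (TCP) lies at the very end of the fingers, on their centre line; the grasp point (between the pads) lies manip.grip_point_offset behind it (manip.grip_point_offset is the distance from the TCP to the grasp point, in m); z points along the fingers, y is the line along which they close (so a half turn about z gives the same grasp; the last joint's range is limited). The gripper opens to 85 mm and grips with 20 to 120 N. Pads are 22 mm wide; open, the fingers measure 114 mm over their backs; the gripper's body (76 mm by 85 mm) begins 54 mm behind the grasp point. The pads swing forward as they close: fully open they stand 13 mm farther back than shut.
Start: joints at [1.031, 0.276, 1.505, -0, 1.361, -0.121], TCP at [0.234, 0.525, 0.231] pointing down, gripper open.
Joint ranges: [-2.89, 2.89], [-0.75, 2.08], [0.22, 2.7], [-1.18, 4.32], [0.11, 2.71], [-2.7, 2.7]. Speed limits (rad/s): [2.57, 2.57, 3.14, 3.14, 3.14, 3.14].

## Interface

Orientations are given as a unit quaternion [w, x, y, z].
In Python, from rig import manip gives the robot as it stands.
- The arm moves only by the shell command python3 -m pendant 'ROWS' [FORCE]. ROWS is JSON, a list of rows, each an object of numbers: "jaw": the opening, from -1 (shut) to 1 (fully open); "tx", "ty", "tz": the shift along the world's x, y, z in cm; "ax", "ay", "az": the turn, a rotation vector about the world's x, y, z in degrees. In form: [{"jaw": .., "tx": .., "ty": .., "tz": .., "ax": .., "ay": .., "az": ..}, ...]. A call has 1 to 10 rows; each row is the pose to reach, as a shift and turn from the pose commanded when the call began; what a row does not reach only later rows make up. A row lasts 1/8 s, in which the tool goes at most 62.5 mm and 10.7 degrees, less where a joint would pass 70% of its speed; a pose out of reach is approached as far as the arm can. A call with a gripper value outside its range is refused whole. The fingers move at their own pace and stop on an object; FORCE is the grip in N (left out, the last holds). Time passes only in rows, so rows that repeat a pose let the fingers close. It gives the time, the measured TCP pose, the force, the opening and the grip force at its end, in the units of the state.
- manip.get_state(): the state, without advancing time (a new reading comes with each control period).
- manip.get_image(name): name is "scene" or "top" or "wrist"; returns a dict with "pixels" (400x640x3 uint8, blue, green, red), "depth" (400x640 float32, m along the optical axis (not along the pixel's ray), 0 where there is no reading), "fx", "fy", "cx", "cy" (pixels), "D" ([k1, k2, p1, p2, k3] as OpenCV has them; the pictures are not rectified), "pose" (4x4, takes a point from camera to world coordinates). Camera axes: x right, y down, z forward; pixel columns grow to the right and rows downward; lengths in m; the calibration is good to about 2 mm. A picture is of the moment at which its call begins.
- manip.sign_off(): hands the job in; it is judged then, once.
The state is a dict: "clock": time; "qpos": joint angles; "qd": joint speeds; "effort": joint torques, N m; "position": TCP position; "ee_rot": TCP orientation; "contact_force": force on the tool from outside, world axes, zero at the start; "moment": the same for the moment, N m; "width": finger opening in m; "gripper_force": force on a finger pad.
Only numpy, scipy, OpenCV 4.12 (cv2) and the standard library are available. Lean on these libraries where they do the work, as an engineer would, in place of code of your own. Each camera call takes 0.05 s, during which the arm holds its last target. There are 200 camera calls.

## Task

The stand loupe is still standing over the sprung locking pin of the optical mount base. Set the loupe down gently, upright and wholly on the square white card, without ever tipping or dropping it; then, with the mallet in hand, drive the pin down until its cap sits on the base, touching the pin with nothing but the mallet. Finally put the mallet down with its head on the cork pad, and leave everything else on the bench where it is.

Things in the scene. Friction and masses are not known exactly. Their poses are not given: they have to be found in the camera images.
- base: Fixed aluminium mount base, a slab 100 (x) x 160 (y) x 16 mm high; origin at the centre of its underside on the bench, z up. The locking pin is in it at (0, -35 mm). At (0, +55 mm) a fixed dark post (foot radius 24 mm, shaft radius 12 mm) carries a 12 x 42 x 42 mm square plate; its top is 104 mm above the bench.
- lockpin: Steel sprung locking pin, upright in the base: a cap of 18 mm diameter, 5 mm thick, on a 10 mm shank. Origin at the centre of the cap's top face, z up. At the start this is 33 to 37 mm above the base's underside (cap 12 to 16 mm clear of the slab); driven fully home it is 21 mm above it, cap on the slab. It resists with about 7 to 10 N and stays where it is driven.
- loupe: Stand loupe: a black plastic ring of outer diameter 54 mm, from 28 to 46 mm height, holding a glass lens (34 to 39 mm height), on three thin legs at 22.5 mm radius, which straddle the pin. 46 mm tall in all, 90 g. Origin at the centre between its feet, at foot level (16 mm above the bench at the start); z up. Grip the ring across its diameter.
- card: Square white card, 130 x 130 x 2 mm, fixed flat on the bench to one side of the base; origin at the centre of its underside.
- pad: Cork pad, 200 (x) x 110 (y) x 4 mm, fixed flat on the bench on the other side of the base from the card; origin at the centre of its underside. The mallet starts on it.
- mallet: Mallet, 0.36 kg, standing on one face of its head, handle level. Head: upright cylinder 40 mm across, 60 mm tall, steel with black faces. Wooden handle, rectangular, 18 mm wide (y), 24 mm high (at 18 to 42 mm height), from the head along -x to 137 mm from the head's axis. Origin: centre of the head's lower face, z up. Mass centre 9 mm from the head's axis, towards the handle.
- mallet_head (a point): Centre of the mallet's head, 30 mm above mallet.
- carton: Bystander: small open white carton 60 x 60 x 55 mm; origin at the centre of its underside.
- connector: Bystander: brass and steel connector, 50 mm long, 12 mm thick, lying; origin at its underside.
- dustcap: Bystander: grey plastic cap, 16 mm diameter, 14 mm tall; origin at the centre of its underside.
- driver: Bystander: screwdriver lying on the bench; origin at its underside.
- spool: Bystander: white plastic spool, 60 mm diameter, 36 mm tall; origin at the centre of its underside.
- jar: Bystander: small jar, 50 mm diameter, 60 mm tall; origin at the centre of its underside.
Not all that is in view belongs to the job. What is shaped like the loupe but green or yellow is not meant.

How it is judged:
On the way, in this order (a step that is already met when the one before it is completed fails the run):
1. the loupe stands upright and released on the white card, the pin still up (x of loupe in the frame of card between -0.038 and 0.038 m and y of loupe in the frame of card between -0.038 and 0.038 m and z of loupe in the frame of card below 0.006 m and angle between loupe's own z axis and vertical below 0.12 rad and linear speed of loupe below 0.03 m/s and contact force between the fingers and loupe below 0.1 N and z of lockpin in the frame of base above 0.03 m), for 0.2 s.
2. the pin is driven home while the mallet is held in the gripper (z of lockpin in the frame of base below 0.0228 m and contact force between the fingers and mallet above 1 N), for 0.1 s.
At the end, for the whole second after the job is handed in: Loupe upright (7 degrees), at rest on the card, centre within 38 mm of the card's centre along each side; pin cap within 1.8 mm of seated; mallet released, at rest, centre of its head over the cork pad and under 40 mm above the pad's underside (x of loupe in the frame of card between -0.038 and 0.038 m and y of loupe in the frame of card between -0.038 and 0.038 m and z of loupe in the frame of card below 0.006 m and angle between loupe's own z axis and vertical below 0.12 rad and linear speed of each of loupe, mallet below 0.03 m/s and contact force between the fingers and loupe below 0.1 N and z of lockpin in the frame of base below 0.0228 m and x of mallet_head in the frame of pad between -0.1 and 0.1 m and y of mallet_head in the frame of pad between -0.055 and 0.055 m and z of mallet_head in the frame of pad below 0.04 m and contact force between the fingers and mallet below 0.1 N); the robot touches nothing.
It fails at once if the loupe is tipped by more than 35 degrees (angle between loupe's own z axis and vertical above 0.6 rad).
It fails at once if the loupe is dropped (moves faster than 0.5 m/s out of the fingers) (linear speed of loupe above 0.5 m/s and contact force between the fingers and loupe below 0.1 N).
It fails at once if the pin is pushed by the robot itself or by the loupe (over 2 N) (contact force between any of the fingers, the arm, loupe and lockpin above 2 N).
It fails at once if a bystander is moved by more than 30 mm (distance of any of carton, connector, dustcap, driver, spool, jar from where it was at the start of the episode above 0.03 m).
It also fails if it takes over 61 s, if anything falls off the work surface, if the arm or the gripper's body presses on something with over 40 N, if the wrist force passes 120 N, or if a joint passes its speed limit or range.

## Working session

There is one attempt and no reset: what is moved stays moved. The work goes in short steps, Python scripts to look and compute and a shell command to move; the robot and the scene stay as the last step left them, time stands still between calls to the robot, and variables do not carry over. Pictures are saved under pics/ and viewed, at most 10 in all, crops included, and the job is handed in when it is done.

```bash
ls; mkdir -p pics
cat > h.py <<'E'
import numpy as np,cv2
from rig import manip
def K(im): return np.array([[im['fx'],0,im['cx']],[0,im['fy'],im['cy']],[0,0,1.]])
def ray(im,px,z):
    p=cv2.undistortPoints(np.float64(px).reshape(-1,1,2),K(im),np.float64(im['D'])).reshape(-1,2)
    T=im['pose']; d=np.c_[p,np.ones(len(p))]@T[:3,:3].T; o=T[:3,3]
    return o+d*((z-o[2])/d[:,2])[:,None]
def cloud(im):
    h,w=im['depth'].shape; u,v=np.meshgrid(np.arange(w),np.arange(h))
    p=cv2.undistortPoints(np.stack([u,v],-1).reshape(-1,1,2).astype(float),K(im),np.float64(im['D'])).reshape(h,w,2)
    d=im['depth']; c=np.dstack([p*d[...,None],d])
    P=c@im['pose'][:3,:3].T+im['pose'][:3,3]; P[d==0]=np.nan; return P
E
python3 - <<'E'
from h import *
import pickle
for n in ('top','scene'):
    im=manip.get_image(n); pickle.dump(im,open(n+'.pkl','wb')); cv2.imwrite(f'pics/{n}.png',im['pixels']); print(n,im['pose'].round(3).tolist(),im['fx'])
print(manip.get_state(),manip.grip_point_offset)
E
```

```text
pics
top [[-0.006, -0.99, 0.141, 0.414], [-1.0, 0.007, 0.007, 0.006], [-0.007, -0.141, -0.99, 1.436], [0.0, 0.0, 0.0, 1.0]] 409.1281118314508
scene [[-0.716, 0.561, -0.414, 1.014], [0.698, 0.571, -0.432, 0.472], [-0.006, -0.599, -0.801, 0.908], [0.0, 0.0, 0.0, 1.0]] 387.93777140859197
{'clock': 0.1, 'qpos': array([ 1.03104419e+00,  2.76510113e-01,  1.50601134e+00,  3.36980029e-05,
        1.36071413e+00, -1.21005207e-01]), 'qd': array([ 0.00113471, -0.00062975, -0.00251038,  0.00151469, -0.00022396,
       -0.0002727 ]), 'effort': array([ 1.30602810e-03, -4.17697477e+01, -2.46405047e+01, -1.19339406e-04,
        5.85678368e-03,  3.27266662e-06]), 'position': array([0.23355314, 0.52490766, 0.23053665]), 'ee_rot': array([-2.82069217e-04,  2.07850470e-01,  9.78160267e-01, -7.71695950e-04]), 'contact_force': array([ 0.26341548, -0.42092747,  0.234996  ]), 'moment': array([-0.02987059,  0.01273712,  0.02087091]), 'gripper_force': 0.0, 'width': 0.08539546200710108} 0.0187
```

View pics/top.png

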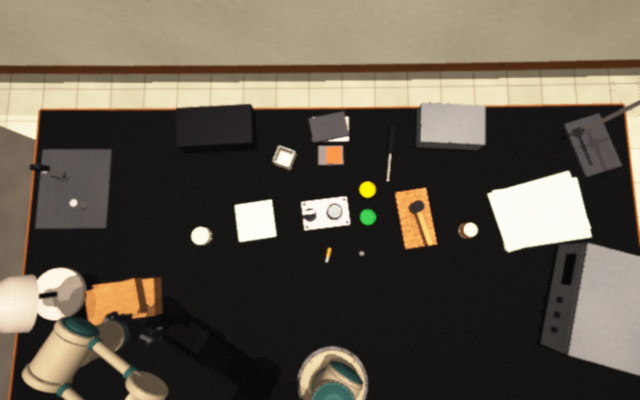

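View pics/scene.png

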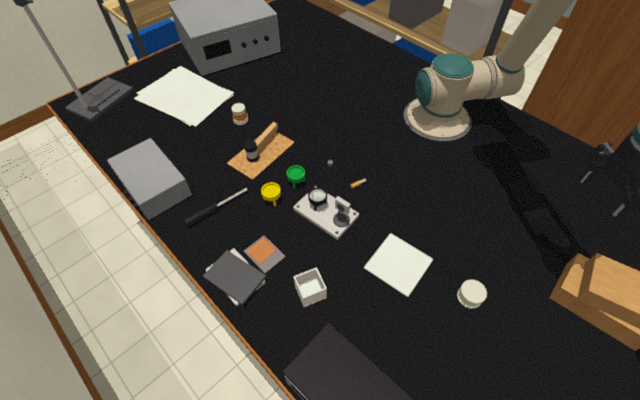

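Top view: the candidates for the loupe are the dark ring on the base (335,211), the green one (368,217) and the yellow one (367,189). By the description I take the one on the base, beside the post (310,214). The card is at (255,221), the pad at (416,218) with the mallet head at (417,207), the spool at (201,236) and the jar at (468,230). Scene view: the loupe is at (317,198) and the mallet head at (252,150).

Run:
```python
from h import *
import pickle
t=pickle.load(open('top.pkl','rb')); s=pickle.load(open('scene.pkl','rb'))
a=cv2.resize(t['pixels'][170:270,225:445],None,fx=3.6,fy=3.6,interpolation=cv2.INTER_CUBIC)[:300]
b=cv2.resize(s['pixels'][120:250,220:400],None,fx=2.2,fy=2.2,interpolation=cv2.INTER_CUBIC)
b=b[:290]; o=np.zeros((590,792,3),np.uint8); o[:a.shape[0],:a.shape[1]]=a[:,:792]; o[300:300+len(b),:b.shape[1]]=b
cv2.imwrite('pics/crop.png',o)
g=t['pixels']; hsv=cv2.cvtColor(g,cv2.COLOR_BGR2HSV)
def rect(m,box,z,nm):
    k=np.zeros(m.shape,np.uint8); x0,y0,x1,y1=box; k[y0:y1,x0:x1]=m[y0:y1,x0:x1]
    c=max(cv2.findContours(k,cv2.RETR_EXTERNAL,cv2.CHAIN_APPROX_NONE)[0],key=cv2.contourArea)
    P=ray(t,c.reshape(-1,2),z)[:,:2]; r=cv2.minAreaRect((P*1000).astype(np.float32)); print(nm,r); return r
w=((hsv[...,2]>110)&(hsv[...,1]<70)).astype(np.uint8)*255
rect(w,(228,190,285,250),.002,'card'); rect(w,(295,185,356,240),.016,'base')
co=((hsv[...,1]>80)&(hsv[...,2]>60)&(hsv[...,0]<30)).astype(np.uint8)*255
rect(co,(385,175,445,260),.004,'pad')
P=cloud(t)
def pts(box,lo,hi):
    x0,y0,x1,y1=box; q=P[y0:y1,x0:x1].reshape(-1,3); return q[(q[:,2]>lo)&(q[:,2]<hi)]
q=pts((385,175,445,260),.053,.075); print('head',len(q),q.mean(0),q.min(0),q.max(0),cv2.minEnclosingCircle((q[:,:2]*1000).astype(np.float32)))
q=pts((385,175,445,260),.035,.052); print('handle',len(q),q.min(0),q.max(0),cv2.minAreaRect((q[:,:2]*1000).astype(np.float32)))
q=pts((318,190,354,235),.045,.075); print('loupe',len(q),np.nanmean(q,0),np.median(q[:,2]),cv2.minEnclosingCircle((q[:,:2]*1000).astype(np.float32)))
q=pts((295,185,354,240),.08,.13); print('post',len(q),q.mean(0),q.min(0),q.max(0))
```

```text
card ((539.466796875, 265.7236328125), (135.53150939941406, 137.1160430908203), 8.266727447509766)
base ((562.779296875, 18.284805297851562), (105.02938079833984, 165.42068481445312), 6.594054222106934)
pad ((544.3026123046875, -295.8829345703125), (208.64840698242188, 119.13937377929688), 8.529452323913574)
head 119 [ 0.57685808 -0.29511006  0.06334121] [ 0.47146123 -0.32259595  0.05364734] [ 0.59917495 -0.27576123  0.06976857] ((535.0130615234375, -305.1287841796875), 65.0405044555664)
handle 200 [ 0.44835679 -0.34133042  0.03628148] [ 0.58685057 -0.27690775  0.05163286] ((520.4127197265625, -311.12164306640625), (148.3424072265625, 25.115734100341797), 20.235849380493164)
loupe 204 [ 0.56484259 -0.0134827   0.05735842] 0.056528634563766667 ((564.9129028320312, -13.332767486572266), 26.79961395263672)
post 59 [0.55546041 0.07141728 0.10133792] [0.54776557 0.0512521  0.08005889] [0.56351992 0.09061274 0.11081942]
```

View pics/crop.png

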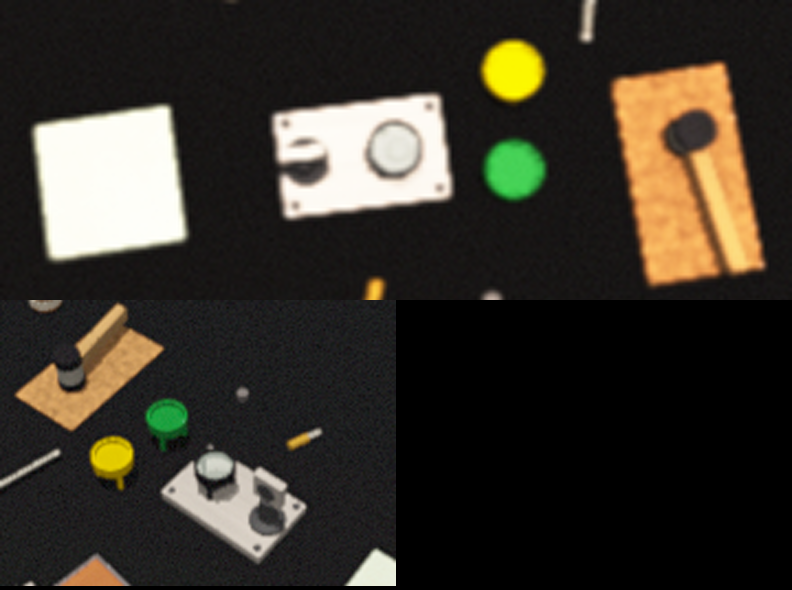

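The crop confirms the choice: a black ring with glass on the mount base (394,149 in the crop), next to the dark post. The green and yellow lookalikes stand beside the base. The mallet handle points toward the robot, at about 15–20°. I move above the loupe with the closing axis along the base's x.

```bash
python3 -m pendant '[{"jaw":1,"tx":33.2,"ty":-53.9,"tz":0,"az":-59.4},{"jaw":1,"tx":33.2,"ty":-53.9,"tz":0,"az":-59.4},{"jaw":1,"tx":33.2,"ty":-53.9,"tz":0,"az":-59.4},{"jaw":1,"tx":33.2,"ty":-53.9,"tz":0,"az":-59.4},{"jaw":1,"tx":33.2,"ty":-53.9,"tz":0,"az":-59.4},{"jaw":1,"tx":33.2,"ty":-53.9,"tz":0,"az":-59.4},{"jaw":1,"tx":33.2,"ty":-53.9,"tz":0,"az":-59.4},{"jaw":1,"tx":33.2,"ty":-53.9,"tz":0,"az":-59.4},{"jaw":1,"tx":33.2,"ty":-53.9,"tz":0,"az":-59.4},{"jaw":1,"tx":33.2,"ty":-53.9,"tz":0,"az":-59.4}]' 25
python3 -m pendant '[{"jaw":1},{"jaw":1},{"jaw":1}]'
python3 - <<'E'
from h import *
import pickle
im=manip.get_image('wrist'); pickle.dump(im,open('w1.pkl','wb')); cv2.imwrite('pics/w1.png',im['pixels'])
print(manip.get_state()['position'],manip.get_state()['ee_rot'],im['pose'].round(3).tolist(),im['fx'])
E
```

```text
[0.23362804 0.52496319 0.23064267] [-2.26261180e-04  2.07862870e-01  9.78157718e-01 -6.74097101e-04] [[0.406, 0.87, 0.281, 0.162], [0.914, -0.386, -0.125, 0.556], [-0.001, 0.307, -0.952, 0.374], [0.0, 0.0, 0.0, 1.0]] 327.1850394296768invalid input at $[0]: expected keys jaw, tx, ty, tz, ax, ay, az
invalid input at $[0]: expected keys jaw, tx, ty, tz, ax, ay, az
```

View pics/w1.png

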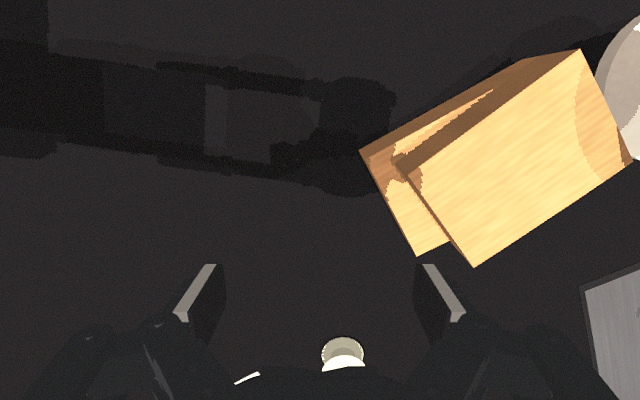

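The rows need every key, so nothing moved. The picture shows only the fingers at (200,290) and (440,290), a wooden block, and a white spot at (342,352).

```bash
python3 -m pendant '[{"jaw":1,"tx":33.2,"ty":-53.9,"tz":0,"ax":0,"ay":0,"az":-59.4},{"jaw":1,"tx":33.2,"ty":-53.9,"tz":0,"ax":0,"ay":0,"az":-59.4},{"jaw":1,"tx":33.2,"ty":-53.9,"tz":0,"ax":0,"ay":0,"az":-59.4},{"jaw":1,"tx":33.2,"ty":-53.9,"tz":0,"ax":0,"ay":0,"az":-59.4},{"jaw":1,"tx":33.2,"ty":-53.9,"tz":0,"ax":0,"ay":0,"az":-59.4},{"jaw":1,"tx":33.2,"ty":-53.9,"tz":0,"ax":0,"ay":0,"az":-59.4},{"jaw":1,"tx":33.2,"ty":-53.9,"tz":0,"ax":0,"ay":0,"az":-59.4},{"jaw":1,"tx":33.2,"ty":-53.9,"tz":0,"ax":0,"ay":0,"az":-59.4},{"jaw":1,"tx":33.2,"ty":-53.9,"tz":0,"ax":0,"ay":0,"az":-59.4},{"jaw":1,"tx":33.2,"ty":-53.9,"tz":0,"ax":0,"ay":0,"az":-59.4}]' 25
python3 - <<'E'
from h import *
s=manip.get_state(); print(s['position'],s['ee_rot'],s['qpos'])
E
```

```text
clock: 1.4
position: [0.5623, -0.0087, 0.2311]
ee_rot: [-0.0, 0.665, 0.747, 0.0]
contact_force: [0.2, 1.2, -0.4]
width: 0.0854
gripper_force: 0.0
[ 0.5623251  -0.00866094  0.23112571] [-1.73564811e-04  6.65349194e-01  7.46532243e-01  1.72994045e-04] [-1.39431495e-01  2.57052446e-01  1.53209500e+00  4.92158949e-04
  1.35254188e+00 -2.54411407e-01]
```

Run:
```python
from h import *
import pickle
im=manip.get_image('wrist'); pickle.dump(im,open('w2.pkl','wb')); cv2.imwrite('pics/w2.png',im['pixels'])
print(manip.get_state()['position'],im['pose'].round(3).tolist())
P=cloud(im)
for lo,hi in ((.052,.066),):
    m=(P[...,2]>lo)&(P[...,2]<hi)
    n,l,st,c=cv2.connectedComponentsWithStats(m.astype(np.uint8))
    for i in range(1,n):
        if st[i,4]>150:
            q=P[l==i]; print(st[i],q.mean(0).round(4),cv2.minEnclosingCircle((q[:,:2]*1000).astype(np.float32)))
```

```text
[ 0.56736748 -0.01649263  0.2306736 ] [[0.993, 0.11, 0.037, 0.553], [0.116, -0.946, -0.304, 0.068], [0.001, 0.306, -0.952, 0.375], [0.0, 0.0, 0.0, 1.0]]
[512   0  90  70 932] [0.7633 0.1532 0.0554] ((759.5662841796875, 161.64544677734375), 41.84635543823242)
[ 296  158   55   54 2298] [ 0.5666 -0.0121  0.0581] ((566.8034057617188, -12.34183406829834), 27.092994689941406)
```

View pics/w2.png

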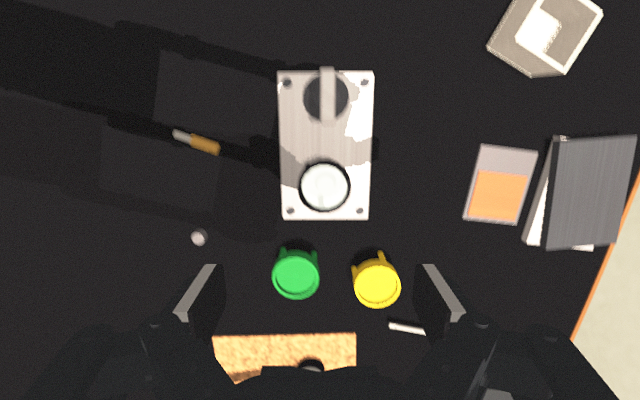

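The loupe's ring is at pixel (324,186) on the base and the lookalikes are at (296,273) and (377,282). The measured ring has a 27.1 mm radius and its top near 0.06 m, as it should. Descend now.

```bash
python3 -m pendant '[{"jaw":1,"tx":0.1,"ty":0.15,"tz":-5,"ax":0,"ay":0,"az":0},{"jaw":1,"tx":0.1,"ty":0.15,"tz":-10,"ax":0,"ay":0,"az":0},{"jaw":1,"tx":0.1,"ty":0.15,"tz":-13,"ax":0,"ay":0,"az":0},{"jaw":1,"tx":0.1,"ty":0.15,"tz":-13,"ax":0,"ay":0,"az":0},{"jaw":1,"tx":0.1,"ty":0.15,"tz":-13,"ax":0,"ay":0,"az":0},{"jaw":1,"tx":0.1,"ty":0.15,"tz":-13,"ax":0,"ay":0,"az":0}]' 25
```

```text
clock: 2.2
position: [0.564, -0.0054, 0.1032]
ee_rot: [0.002, 0.665, 0.747, 0.001]
contact_force: [0.6, 0.0, -0.0]
width: 0.0853
gripper_force: 0.0
```

```bash
python3 -m pendant '[{"jaw":1,"tx":0,"ty":0,"tz":0,"ax":0,"ay":0,"az":0},{"jaw":1,"tx":0,"ty":0,"tz":0,"ax":0,"ay":0,"az":0},{"jaw":1,"tx":0,"ty":0,"tz":0,"ax":0,"ay":0,"az":0}]'
```

```text
clock: 2.58
position: [0.5627, -0.0053, 0.1016]
ee_rot: [0.0, 0.665, 0.747, 0.0]
contact_force: [0.2, -0.7, 0.6]
width: 0.0854
gripper_force: 0.0
```

```bash
python3 -m pendant '[{"jaw":1,"tx":0.4,"ty":-0.7,"tz":0,"ax":0,"ay":0,"az":0},{"jaw":1,"tx":0.4,"ty":-0.7,"tz":-2,"ax":0,"ay":0,"az":0},{"jaw":1,"tx":0.4,"ty":-0.7,"tz":-4.5,"ax":0,"ay":0,"az":0},{"jaw":1,"tx":0.4,"ty":-0.7,"tz":-6.7,"ax":0,"ay":0,"az":0},{"jaw":1,"tx":0.4,"ty":-0.7,"tz":-6.7,"ax":0,"ay":0,"az":0},{"jaw":1,"tx":0.4,"ty":-0.7,"tz":-6.7,"ax":0,"ay":0,"az":0},{"jaw":1,"tx":0.4,"ty":-0.7,"tz":-6.7,"ax":0,"ay":0,"az":0}]' 25
python3 - <<'E'
from h import *
for i in range(1):
    im=manip.get_image('wrist'); P=cloud(im); s=manip.get_state(); print(s['position'])
    m=((P[...,2]>.05)&(P[...,2]<.066)).astype(np.uint8)
    n,l,st,c=cv2.connectedComponentsWithStats(m)
    for i in range(1,n):
        if st[i,4]>300:
            q=P[l==i]; print(st[i],q.mean(0).round(4),cv2.minEnclosingCircle((q[:,:2]*1000).astype(np.float32)))
    cv2.imwrite('pics/w3.png',im['pixels'])
E
```

```text
clock: 3.45
position: [0.5676, -0.0126, 0.0354]
ee_rot: [0.001, 0.665, 0.747, 0.001]
contact_force: [1.2, 0.3, -0.0]
width: 0.0853
gripper_force: 0.0
[ 0.5674627  -0.01249986  0.03536708]
[  253   224   130   125 12418] [ 0.5667 -0.0115  0.0582] ((566.6732177734375, -12.461616516113281), 27.4383602142334)
[179 264  47  59 927] [ 0.5224 -0.0147  0.0594] ((521.30615234375, -18.37862777709961), 11.878105163574219)
[413 264  46  59 866] [ 0.6117 -0.0042  0.0593] ((613.5364990234375, -7.699029922485352), 12.09000301361084)
```

View pics/w3.png

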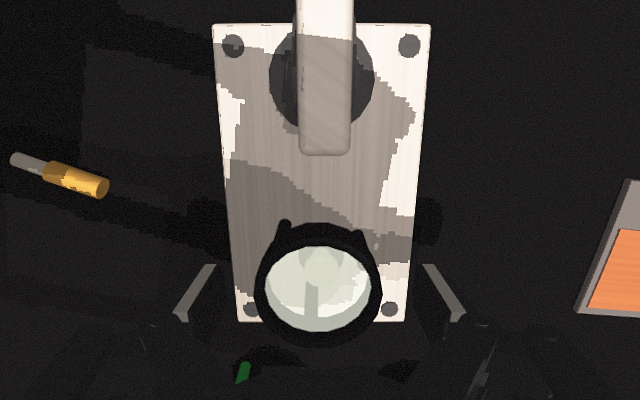

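The ring (318,285) lies midway between the pads (200,290 and 440,290). Now I close.

```bash
python3 -m pendant '[{"jaw":0.4,"tx":0,"ty":0,"tz":0,"ax":0,"ay":0,"az":0},{"jaw":0.2,"tx":0,"ty":0,"tz":0,"ax":0,"ay":0,"az":0},{"jaw":-0.2,"tx":0,"ty":0,"tz":0,"ax":0,"ay":0,"az":0},{"jaw":-1,"tx":0,"ty":0,"tz":0,"ax":0,"ay":0,"az":0},{"jaw":-1,"tx":0,"ty":0,"tz":0,"ax":0,"ay":0,"az":0},{"jaw":-1,"tx":0,"ty":0,"tz":0,"ax":0,"ay":0,"az":0}]' 30
```

```text
clock: 4.25
position: [0.5669, -0.0124, 0.035]
ee_rot: [0.0, 0.665, 0.747, 0.0]
contact_force: [-1.4, -0.4, 6.2]
width: 0.0523
gripper_force: 31.8
```

```bash
python3 -m pendant '[{"jaw":-1,"tx":0,"ty":0,"tz":1,"ax":0,"ay":0,"az":0},{"jaw":-1,"tx":0,"ty":0,"tz":3,"ax":0,"ay":0,"az":0},{"jaw":-1,"tx":0,"ty":0,"tz":6,"ax":0,"ay":0,"az":0},{"jaw":-1,"tx":0,"ty":0,"tz":10,"ax":0,"ay":0,"az":0},{"jaw":-1,"tx":0,"ty":0,"tz":13,"ax":0,"ay":0,"az":0},{"jaw":-1,"tx":0,"ty":0,"tz":15,"ax":0,"ay":0,"az":0},{"jaw":-1,"tx":0,"ty":0,"tz":16,"ax":0,"ay":0,"az":0},{"jaw":-1,"tx":0,"ty":0,"tz":16,"ax":0,"ay":0,"az":0},{"jaw":-1,"tx":0,"ty":0,"tz":16,"ax":0,"ay":0,"az":0}]'
```

```text
clock: 5.38
position: [0.5659, -0.0122, 0.1932]
ee_rot: [-0.001, 0.665, 0.747, -0.001]
contact_force: [-1.0, 0.5, -0.9]
width: 0.0526
gripper_force: 31.7
```

```bash
python3 -m pendant '[{"jaw":-1,"tx":0,"ty":2,"tz":0,"ax":0,"ay":0,"az":0},{"jaw":-1,"tx":-0.5,"ty":6,"tz":0,"ax":0,"ay":0,"az":0},{"jaw":-1,"tx":-1,"ty":11,"tz":0,"ax":0,"ay":0,"az":0},{"jaw":-1,"tx":-1.5,"ty":16,"tz":0,"ax":0,"ay":0,"az":0},{"jaw":-1,"tx":-2,"ty":21,"tz":0,"ax":0,"ay":0,"az":0},{"jaw":-1,"tx":-2.5,"ty":25,"tz":0,"ax":0,"ay":0,"az":0},{"jaw":-1,"tx":-2.7,"ty":27.8,"tz":0,"ax":0,"ay":0,"az":0},{"jaw":-1,"tx":-2.7,"ty":27.8,"tz":0,"ax":0,"ay":0,"az":0},{"jaw":-1,"tx":-2.7,"ty":27.8,"tz":0,"ax":0,"ay":0,"az":0},{"jaw":-1,"tx":-2.7,"ty":27.8,"tz":0,"ax":0,"ay":0,"az":0}]'
```

```text
clock: 6.62
position: [0.5395, 0.2649, 0.1941]
ee_rot: [0.0, 0.666, 0.746, -0.0]
contact_force: [-0.0, 0.2, -1.2]
width: 0.0526
gripper_force: 31.7
```

Run:
```python
from h import *
s=manip.get_state(); print(s['position'],s['width'],s['gripper_force'],s['contact_force'])
im=manip.get_image('scene'); t=manip.get_image('wrist')
o=cv2.resize(im['pixels'][140:300,300:480],None,fx=2.2,fy=2.2); w=cv2.resize(t['pixels'],None,fx=.6,fy=.6)
c=np.zeros((360,790,3),np.uint8); c[:352,:396]=o; c[:240,400:784]=w; cv2.imwrite('pics/c4.png',c)
# pin in scene-free view: top
im=manip.get_image('top'); P=cloud(im); q=P[190:235,318:356].reshape(-1,3); q=q[(q[:,2]>.026)&(q[:,2]<.045)]; print(len(q),np.median(q,0))
```

```text
[0.53953268 0.26487578 0.19414733] 0.05260775318219218 31.720748730003834 [-0.02328704  0.15747259 -1.24689208]
22 [ 0.56649583 -0.01698923  0.03458534]
```

View pics/c4.png

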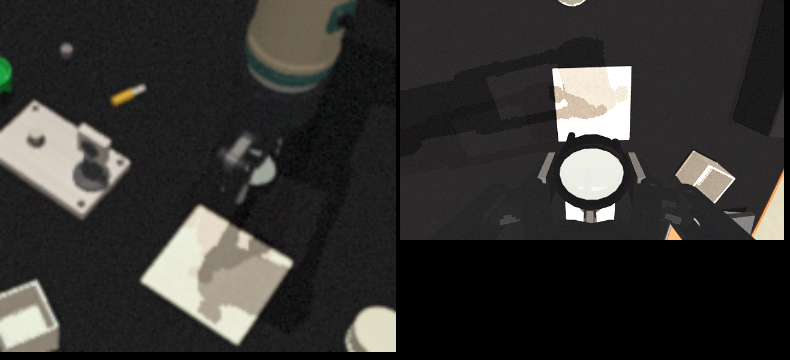

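The loupe hangs level in the fingers above the card (right half, (592,172)). The pin stands free on the base (left half, (37,138)), measured at (0.5665,-0.0170,0.0346). Lowering now.

```bash
python3 -m pendant '[{"jaw":-1,"tx":0,"ty":0,"tz":-3,"ax":0,"ay":0,"az":0},{"jaw":-1,"tx":0,"ty":0,"tz":-7,"ax":0,"ay":0,"az":0},{"jaw":-1,"tx":0,"ty":0,"tz":-11,"ax":0,"ay":0,"az":0},{"jaw":-1,"tx":0,"ty":0,"tz":-14,"ax":0,"ay":0,"az":0},{"jaw":-1,"tx":0,"ty":0,"tz":-16,"ax":0,"ay":0,"az":0},{"jaw":-1,"tx":0,"ty":0,"tz":-16.5,"ax":0,"ay":0,"az":0},{"jaw":-1,"tx":0,"ty":0,"tz":-16.5,"ax":0,"ay":0,"az":0},{"jaw":-1,"tx":0,"ty":0,"tz":-16.5,"ax":0,"ay":0,"az":0},{"jaw":-1,"tx":0,"ty":0,"tz":-16.5,"ax":0,"ay":0,"az":0}]'
python3 -m pendant '[{"jaw":-1,"tx":0,"ty":0,"tz":-0.2,"ax":0,"ay":0,"az":0},{"jaw":-1,"tx":0,"ty":0,"tz":-0.4,"ax":0,"ay":0,"az":0},{"jaw":-1,"tx":0,"ty":0,"tz":-0.6,"ax":0,"ay":0,"az":0},{"jaw":-1,"tx":0,"ty":0,"tz":-0.6,"ax":0,"ay":0,"az":0},{"jaw":-1,"tx":0,"ty":0,"tz":-0.6,"ax":0,"ay":0,"az":0}]'
```

```text
clock: 7.9
position: [0.5403, 0.2659, 0.0304]
ee_rot: [0.001, 0.665, 0.747, 0.001]
contact_force: [1.0, -0.9, -0.8]
width: 0.0523
gripper_force: 31.7
clock: 8.52
position: [0.5396, 0.2657, 0.0233]
ee_rot: [0.0, 0.665, 0.747, -0.0]
contact_force: [0.2, -0.8, -1.0]
width: 0.0523
gripper_force: 31.7
```

```bash
python3 -m pendant '[{"jaw":-1,"tx":0,"ty":0,"tz":-0.1,"ax":0,"ay":0,"az":0},{"jaw":-1,"tx":0,"ty":0,"tz":-0.2,"ax":0,"ay":0,"az":0},{"jaw":-1,"tx":0,"ty":0,"tz":-0.25,"ax":0,"ay":0,"az":0},{"jaw":-1,"tx":0,"ty":0,"tz":-0.25,"ax":0,"ay":0,"az":0},{"jaw":-1,"tx":0,"ty":0,"tz":-0.25,"ax":0,"ay":0,"az":0}]'
```

```text
clock: 9.15
position: [0.5396, 0.2657, 0.021]
ee_rot: [0.0, 0.665, 0.747, 0.0]
contact_force: [-0.4, -1.2, 0.6]
width: 0.0524
gripper_force: 31.9
```

```bash
python3 -m pendant '[{"jaw":-1,"tx":0,"ty":0,"tz":-0.1,"ax":0,"ay":0,"az":0},{"jaw":-1,"tx":0,"ty":0,"tz":-0.1,"ax":0,"ay":0,"az":0},{"jaw":0.25,"tx":0,"ty":0,"tz":-0.1,"ax":0,"ay":0,"az":0},{"jaw":0.35,"tx":0,"ty":0,"tz":-0.1,"ax":0,"ay":0,"az":0},{"jaw":0.5,"tx":0,"ty":0,"tz":-0.1,"ax":0,"ay":0,"az":0},{"jaw":0.8,"tx":0,"ty":0,"tz":-0.1,"ax":0,"ay":0,"az":0},{"jaw":1,"tx":0,"ty":0,"tz":-0.1,"ax":0,"ay":0,"az":0},{"jaw":1,"tx":0,"ty":0,"tz":-0.1,"ax":0,"ay":0,"az":0},{"jaw":1,"tx":0,"ty":0,"tz":-0.1,"ax":0,"ay":0,"az":0}]'
```

```text
clock: 10.28
position: [0.5396, 0.2657, 0.0198]
ee_rot: [0.0, 0.665, 0.747, 0.0]
contact_force: [0.2, 0.4, 0.0]
width: 0.0854
gripper_force: 0.0
```

```bash
python3 -m pendant '[{"jaw":1,"tx":0,"ty":0,"tz":1,"ax":0,"ay":0,"az":0},{"jaw":1,"tx":0,"ty":0,"tz":4,"ax":0,"ay":0,"az":0},{"jaw":1,"tx":0,"ty":0,"tz":9,"ax":0,"ay":0,"az":0},{"jaw":1,"tx":0,"ty":0,"tz":15,"ax":0,"ay":0,"az":0},{"jaw":1,"tx":0,"ty":0,"tz":20,"ax":0,"ay":0,"az":0},{"jaw":1,"tx":0,"ty":0,"tz":22,"ax":0,"ay":0,"az":0},{"jaw":1,"tx":0,"ty":0,"tz":22,"ax":0,"ay":0,"az":0}]'
python3 - <<'E'
from h import *
im=manip.get_image('wrist'); P=cloud(im)
m=((P[...,2]>.035)&(P[...,2]<.055)&(abs(P[...,0]-.54)<.06)&(abs(P[...,1]-.266)<.06))
q=P[m]; print(len(q),q.mean(0),cv2.minEnclosingCircle((q[:,:2]*1000).astype(np.float32)))
# mallet from original top picture by colour
import pickle
t=pickle.load(open('top.pkl','rb')); hsv=cv2.cvtColor(t['pixels'],cv2.COLOR_BGR2HSV)
x0,y0=395,185; h=hsv[y0:252,x0:440]
dark=(h[...,2]<90).astype(np.uint8); n,l,st,c=cv2.connectedComponentsWithStats(dark)
i=l[207-y0,417-x0]; print(st[i]); 
v,u=np.nonzero(l==i); print(ray(t,[[u.mean()+x0,v.mean()+y0]],.064))
E
```

```text
clock: 11.15
position: [0.5405, 0.2661, 0.2426]
ee_rot: [0.001, 0.665, 0.747, 0.002]
contact_force: [-0.6, 0.2, -0.8]
width: 0.085
gripper_force: 0.0
2031 [0.53944811 0.26615075 0.04400072] ((539.5017700195312, 266.051513671875), 26.895065307617188)
[ 15  16  13  13 117]
[[ 0.57634966 -0.28747267  0.064     ]]
```

The loupe stands on the card, with its centre within 1 mm of the card's centre. Next I move above the mallet.

```bash
python3 -m pendant '[{"jaw":1,"tx":0,"ty":-5.6,"tz":0,"ax":0,"ay":0,"az":-8},{"jaw":1,"tx":0,"ty":-11,"tz":0,"ax":0,"ay":0,"az":-16},{"jaw":1,"tx":0,"ty":-17,"tz":0,"ax":0,"ay":0,"az":-24},{"jaw":1,"tx":0,"ty":-23,"tz":0,"ax":0,"ay":0,"az":-32},{"jaw":1,"tx":0,"ty":-29,"tz":0,"ax":0,"ay":0,"az":-40},{"jaw":1,"tx":0,"ty":-35,"tz":0,"ax":0,"ay":0,"az":-48},{"jaw":1,"tx":0,"ty":-41,"tz":0,"ax":0,"ay":0,"az":-56},{"jaw":1,"tx":0,"ty":-47,"tz":0,"ax":0,"ay":0,"az":-64},{"jaw":1,"tx":0,"ty":-52,"tz":0,"ax":0,"ay":0,"az":-70},{"jaw":1,"tx":0,"ty":-56,"tz":0,"ax":0,"ay":0,"az":-76.6}]'
python3 -m pendant '[{"jaw":1,"tx":0,"ty":-0.5,"tz":0,"ax":0,"ay":0,"az":0},{"jaw":1,"tx":0,"ty":-0.5,"tz":0,"ax":0,"ay":0,"az":0},{"jaw":1,"tx":0,"ty":-0.5,"tz":0,"ax":0,"ay":0,"az":0},{"jaw":1,"tx":0,"ty":-0.5,"tz":0,"ax":0,"ay":0,"az":0}]'
python3 - <<'E'
from h import *
im=manip.get_image('wrist'); cv2.imwrite('pics/w5.png',im['pixels']); P=cloud(im)
s=manip.get_state(); print(s['position'],s['ee_rot'],s['qpos'])
R=(abs(P[...,0]-.53)<.13)&(abs(P[...,1]+.3)<.075)
for lo,hi in ((.055,.072),(.038,.05)):
    m=(R&(P[...,2]>lo)&(P[...,2]<hi)).astype(np.uint8)
    n,l,st,c=cv2.connectedComponentsWithStats(m)
    for i in range(1,n):
        if st[i,4]>200:
            q=P[l==i]; d=(q[:,:2]*1000).astype(np.float32); print(st[i],q.mean(0).round(4),np.median(q[:,2]),cv2.minEnclosingCircle(d),cv2.minAreaRect(d))
E
```

```text
clock: 12.45
position: [0.5384, -0.2961, 0.2375]
ee_rot: [-0.001, 0.985, 0.171, -0.001]
contact_force: [0.6, 0.5, 0.3]
width: 0.0855
gripper_force: 0.0
clock: 12.95
position: [0.5397, -0.2979, 0.2399]
ee_rot: [-0.0, 0.985, 0.175, 0.0]
contact_force: [0.2, 0.6, -1.0]
width: 0.0856
gripper_force: 0.0
[ 0.53979623 -0.2981315   0.24005953] [9.80936635e-06 9.84655199e-01 1.74511113e-01 1.04282113e-04] [-6.17472183e-01  3.34417844e-01  1.39721249e+00  1.36574438e-04
  1.40980198e+00  6.02483779e-01]
[ 310  119   41   41 1303] [ 0.5826 -0.2945  0.0651] 0.06509448067421375 ((582.2335815429688, -294.7538757324219), 19.70166778564453) ((581.93408203125, -294.50299072265625), (38.31078338623047, 38.54442596435547), 66.40351104736328)
[ 314  157   23  101 1619] [ 0.5094 -0.3163  0.0467] 0.04678537306704367 ((506.2128601074219, -314.42181396484375), 57.68449783325195) ((506.92559814453125, -317.1643371582031), (115.033203125, 18.01314353942871), 16.581758499145508)
```

View pics/w5.png

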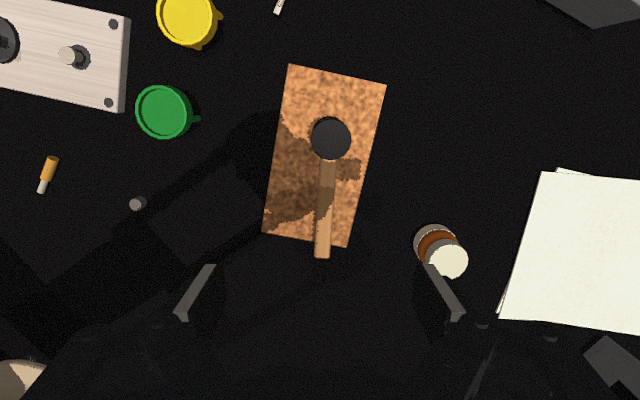

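The mallet head is at pixel (331,138) with its handle to (322,258). It measures (0.5823,-0.2947) with a 19.7 mm radius, top at 0.065, yaw 16.6°. I will grip the handle 38 mm from the head's axis.

```bash
python3 -m pendant '[{"jaw":1,"tx":0.6,"ty":-0.75,"tz":-4,"ax":0,"ay":0,"az":-3.5},{"jaw":1,"tx":0.6,"ty":-0.75,"tz":-9,"ax":0,"ay":0,"az":-3.5},{"jaw":0.5,"tx":0.6,"ty":-0.75,"tz":-14,"ax":0,"ay":0,"az":-3.5},{"jaw":0.5,"tx":0.6,"ty":-0.75,"tz":-18,"ax":0,"ay":0,"az":-3.5},{"jaw":0.5,"tx":0.6,"ty":-0.75,"tz":-20.5,"ax":0,"ay":0,"az":-3.5},{"jaw":0.5,"tx":0.6,"ty":-0.75,"tz":-22.3,"ax":0,"ay":0,"az":-3.5},{"jaw":0.5,"tx":0.6,"ty":-0.75,"tz":-22.3,"ax":0,"ay":0,"az":-3.5},{"jaw":0.5,"tx":0.6,"ty":-0.75,"tz":-22.3,"ax":0,"ay":0,"az":-3.5},{"jaw":0.5,"tx":0.6,"ty":-0.75,"tz":-22.3,"ax":0,"ay":0,"az":-3.5}]' 100
```

```text
clock: 14.12
position: [0.5464, -0.3072, 0.0181]
ee_rot: [0.001, 0.99, 0.144, 0.001]
contact_force: [0.2, 0.8, 0.4]
width: 0.064
gripper_force: 0.0
```

```bash
python3 -m pendant '[{"jaw":0,"tx":0,"ty":0,"tz":0,"ax":0,"ay":0,"az":0},{"jaw":-0.4,"tx":0,"ty":0,"tz":0,"ax":0,"ay":0,"az":0},{"jaw":-0.6,"tx":0,"ty":0,"tz":0,"ax":0,"ay":0,"az":0},{"jaw":-1,"tx":0,"ty":0,"tz":0,"ax":0,"ay":0,"az":0},{"jaw":-1,"tx":0,"ty":0,"tz":0,"ax":0,"ay":0,"az":0},{"jaw":-1,"tx":0,"ty":0,"tz":0,"ax":0,"ay":0,"az":0}]' 100
```

```text
clock: 14.88
position: [0.5454, -0.3067, 0.0173]
ee_rot: [-0.0, 0.99, 0.144, -0.0]
contact_force: [-1.9, 0.8, 5.6]
width: 0.0162
gripper_force: 97.4
```

```bash
python3 -m pendant '[{"jaw":-1,"tx":0,"ty":0,"tz":1,"ax":0,"ay":0,"az":0},{"jaw":-1,"tx":0,"ty":0,"tz":3,"ax":0,"ay":0,"az":0},{"jaw":-1,"tx":0,"ty":0,"tz":6,"ax":0,"ay":0,"az":0},{"jaw":-1,"tx":0,"ty":0,"tz":9,"ax":0,"ay":0,"az":0},{"jaw":-1,"tx":0,"ty":0,"tz":11,"ax":0,"ay":0,"az":0},{"jaw":-1,"tx":0,"ty":0,"tz":11,"ax":0,"ay":0,"az":0},{"jaw":-1,"tx":0,"ty":0,"tz":11,"ax":0,"ay":0,"az":0},{"jaw":-1,"tx":0,"ty":0,"tz":11,"ax":0,"ay":0,"az":0}]' 110
python3 - <<'E'
from h import *
im=manip.get_image('wrist'); P=cloud(im)
s=manip.get_state(); p=s['position']; print(p,s['contact_force'],s['width'])
R=(np.hypot(P[...,0]-p[0]-.0364,P[...,1]-p[1]-.0109)<.03)&(P[...,2]>p[2]+.035)&(P[...,2]<p[2]+.06)
l=cv2.connectedComponents(R.astype(np.uint8))[1]; i=np.bincount(l[l>0]).argmax()
q=P[l==i]; print(len(q),q.mean(0),q.mean(0)-p,cv2.minEnclosingCircle((q[:,:2]*1000).astype(np.float32)))
A=np.c_[q[:,:2]-q[:,:2].mean(0),np.ones(len(q))]; print(np.linalg.lstsq(A,q[:,2],rcond=None)[0])
E
```

```text
clock: 15.88
position: [0.5448, -0.3063, 0.1252]
ee_rot: [-0.001, 0.99, 0.144, -0.001]
contact_force: [-0.8, -0.2, -3.9]
width: 0.0165
gripper_force: 107.5
[ 0.54494748 -0.30636195  0.1254026 ] [-0.45503538 -0.04637529 -2.93145218] 0.016173812366101478
11726 [ 0.58364928 -0.29549717  0.17252828] [0.0387018  0.01086478 0.04712568] ((581.6908569335938, -295.9457092285156), 20.20705795288086)
[-0.04713389 -0.01062989  0.17252828]
```

The mallet hangs level within about 2.7°. The head's axis is about (+37.5,+10.5) mm from the TCP, and its lower face 13 mm below it. I carry it over the pin at (0.5665,-0.0170).

```bash
python3 -m pendant '[{"jaw":-1,"tx":0,"ty":3,"tz":0,"ax":0,"ay":0,"az":0},{"jaw":-1,"tx":-0.5,"ty":8,"tz":0,"ax":0,"ay":0,"az":0},{"jaw":-1,"tx":-1,"ty":13,"tz":0,"ax":0,"ay":0,"az":0},{"jaw":-1,"tx":-1.5,"ty":18,"tz":0,"ax":0,"ay":0,"az":0},{"jaw":-1,"tx":-1.5,"ty":23,"tz":0,"ax":0,"ay":0,"az":0},{"jaw":-1,"tx":-1.5,"ty":26.5,"tz":0,"ax":0,"ay":0,"az":0},{"jaw":-1,"tx":-1.5,"ty":27.9,"tz":0,"ax":0,"ay":0,"az":0},{"jaw":-1,"tx":-1.5,"ty":27.9,"tz":0,"ax":0,"ay":0,"az":0},{"jaw":-1,"tx":-1.5,"ty":27.9,"tz":0,"ax":0,"ay":0,"az":0},{"jaw":-1,"tx":-1.5,"ty":27.9,"tz":0,"ax":0,"ay":0,"az":0}]'
python3 - <<'E'
from h import *
im=manip.get_image('wrist'); P=cloud(im); cv2.imwrite('pics/w6.png',im['pixels'])
s=manip.get_state(); p=s['position']; print(p,s['contact_force'],s['width'])
R=(P[...,2]>p[2]+.035)&(P[...,2]<p[2]+.06)&(np.hypot(P[...,0]-p[0]-.0364,P[...,1]-p[1]-.0109)<.03)
q=P[R]; print(len(q),np.median(q,0),cv2.minEnclosingCircle((q[:,:2]*1000).astype(np.float32)))
E
```

```text
clock: 17.18
position: [0.5308, -0.0291, 0.1267]
ee_rot: [0.0, 0.99, 0.143, -0.0]
contact_force: [0.9, 0.0, -3.7]
width: 0.0164
gripper_force: 107.9
[ 0.5307449  -0.02897982  0.12673188] [ 1.03608844 -0.35394296 -3.43172267] 0.01647301745787706
12963 [ 0.56820601 -0.0178317   0.1744285 ] ((562.0845336914062, -19.641294479370117), 25.717906951904297)
```

View pics/w6.png

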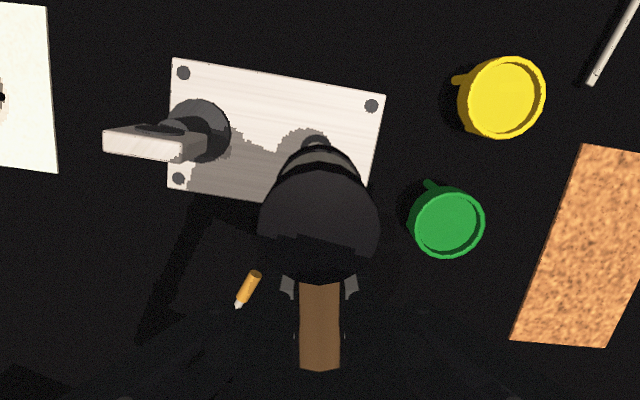

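The mallet head (318,215) hangs over the pin, whose cap edge shows at (316,140). Now I lower it and press.

```bash
python3 -m pendant '[{"jaw":-1,"tx":0,"ty":0.1,"tz":-2,"ax":0,"ay":0,"az":0},{"jaw":-1,"tx":0,"ty":0.1,"tz":-4.5,"ax":0,"ay":0,"az":0},{"jaw":-1,"tx":0,"ty":0.1,"tz":-6.5,"ax":0,"ay":0,"az":0},{"jaw":-1,"tx":0,"ty":0.1,"tz":-7,"ax":0,"ay":0,"az":0},{"jaw":-1,"tx":0,"ty":0.1,"tz":-7,"ax":0,"ay":0,"az":0},{"jaw":-1,"tx":0,"ty":0.1,"tz":-7,"ax":0,"ay":0,"az":0}]' 120
python3 -m pendant '[{"jaw":-1,"tx":0,"ty":0,"tz":-0.4,"ax":0,"ay":0,"az":0},{"jaw":-1,"tx":0,"ty":0,"tz":-0.8,"ax":0,"ay":0,"az":0},{"jaw":-1,"tx":0,"ty":0,"tz":-1.2,"ax":0,"ay":0,"az":0},{"jaw":-1,"tx":0,"ty":0,"tz":-1.5,"ax":0,"ay":0,"az":0},{"jaw":-1,"tx":0,"ty":0,"tz":-1.5,"ax":0,"ay":0,"az":0},{"jaw":-1,"tx":0,"ty":0,"tz":-1.5,"ax":0,"ay":0,"az":0}]'
```

```text
clock: 17.98
position: [0.5315, -0.0272, 0.0577]
ee_rot: [0.0, 0.99, 0.143, 0.001]
contact_force: [-1.1, -0.8, -3.3]
width: 0.016
gripper_force: 117.6
clock: 18.73
position: [0.5307, -0.0268, 0.042]
ee_rot: [0.0, 0.99, 0.144, 0.0]
contact_force: [-2.0, -0.2, 2.2]
width: 0.016
gripper_force: 118.5
```

```bash
python3 -m pendant '[{"jaw":-1,"tx":0,"ty":0,"tz":-0.3,"ax":0,"ay":0,"az":0},{"jaw":-1,"tx":0,"ty":0,"tz":-0.6,"ax":0,"ay":0,"az":0},{"jaw":-1,"tx":0,"ty":0,"tz":-0.8,"ax":0,"ay":0,"az":0},{"jaw":-1,"tx":0,"ty":0,"tz":-0.8,"ax":0,"ay":0,"az":0},{"jaw":-1,"tx":0,"ty":0,"tz":-0.8,"ax":0,"ay":0,"az":0}]'
python3 -m pendant '[{"jaw":-1,"tx":0,"ty":0,"tz":-0.2,"ax":0,"ay":0,"az":0},{"jaw":-1,"tx":0,"ty":0,"tz":-0.2,"ax":0,"ay":0,"az":0},{"jaw":-1,"tx":0,"ty":0,"tz":-0.2,"ax":0,"ay":0,"az":0}]'
```

```text
clock: 19.35
position: [0.5307, -0.0269, 0.0341]
ee_rot: [0.0, 0.99, 0.144, 0.0]
contact_force: [-2.8, -0.5, 7.2]
width: 0.016
gripper_force: 119.6
clock: 19.73
position: [0.5306, -0.027, 0.0338]
ee_rot: [0.0, 0.99, 0.144, 0.0]
contact_force: [-7.2, -0.2, 19.6]
width: 0.0158
gripper_force: 121.5
```

Position has stopped and the force has jumped, so the cap is on the slab. I lift and check the pin.

```bash
python3 -m pendant '[{"jaw":-1,"tx":0,"ty":0,"tz":-0.1,"ax":0,"ay":0,"az":0},{"jaw":-1,"tx":0,"ty":0,"tz":-0.1,"ax":0,"ay":0,"az":0},{"jaw":-1,"tx":0,"ty":0,"tz":1,"ax":0,"ay":0,"az":0},{"jaw":-1,"tx":0,"ty":0,"tz":4,"ax":0,"ay":0,"az":0},{"jaw":-1,"tx":0,"ty":0,"tz":8,"ax":0,"ay":0,"az":0},{"jaw":-1,"tx":0,"ty":0,"tz":9.5,"ax":0,"ay":0,"az":0},{"jaw":-1,"tx":0,"ty":0,"tz":9.5,"ax":0,"ay":0,"az":0}]'
python3 -m pendant '[{"jaw":-1,"tx":0,"ty":-3,"tz":0,"ax":0,"ay":0,"az":0},{"jaw":-1,"tx":0.5,"ty":-8,"tz":0,"ax":0,"ay":0,"az":0},{"jaw":-1,"tx":1,"ty":-13,"tz":0,"ax":0,"ay":0,"az":0},{"jaw":-1,"tx":1.4,"ty":-18,"tz":0,"ax":0,"ay":0,"az":0},{"jaw":-1,"tx":1.4,"ty":-23,"tz":0,"ax":0,"ay":0,"az":0},{"jaw":-1,"tx":1.4,"ty":-26.5,"tz":0,"ax":0,"ay":0,"az":0},{"jaw":-1,"tx":1.4,"ty":-28,"tz":0,"ax":0,"ay":0,"az":0},{"jaw":-1,"tx":1.4,"ty":-28,"tz":0,"ax":0,"ay":0,"az":0},{"jaw":-1,"tx":1.4,"ty":-28,"tz":0,"ax":0,"ay":0,"az":0},{"jaw":-1,"tx":1.4,"ty":-28,"tz":0,"ax":0,"ay":0,"az":0}]'
python3 - <<'E'
from h import *
for n in ('wrist','top','scene'):
    im=manip.get_image(n); P=cloud(im); r=np.hypot(P[...,0]-.5665,P[...,1]+.0170); 
    a=P[r<.006]; b=P[(r>.014)&(r<.028)]; print(n,len(a),np.median(a[:,2]),len(b),np.median(b[:,2]))
    if n=='wrist':
        p=manip.get_state()['position']; print(p)
        R=(P[...,2]>p[2]+.035)&(P[...,2]<p[2]+.06)&(np.hypot(P[...,0]-p[0]-.0364,P[...,1]-p[1]-.0109)<.018)
        q=P[R]; A=np.c_[q[:,:2]-q[:,:2].mean(0),np.ones(len(q))]; print(np.linalg.lstsq(A,q[:,2],rcond=None)[0],q.mean(0)-p)
E
```

```text
clock: 20.6
position: [0.531, -0.0269, 0.1268]
ee_rot: [0.0, 0.99, 0.144, 0.001]
contact_force: [-0.6, 0.6, -3.8]
width: 0.016
gripper_force: 117.8
clock: 21.85
position: [0.5446, -0.3051, 0.1268]
ee_rot: [-0.0, 0.99, 0.144, -0.0]
contact_force: [-0.1, -0.2, -3.1]
width: 0.0162
gripper_force: 117.9
wrist 0 nan 9 0.016771722735005656
[ 0.54474209 -0.30540781  0.12694785]
[0.00148658 0.0014702  0.17448742] [0.03709571 0.01109744 0.04753957]
top 12 0.019854731127888492 154 0.016777873092802542
scene 11 0.01999591538379608 188 0.015083281278878036
  return _methods._mean(a, axis=axis, dtype=dtype,
  ret = ret.dtype.type(ret / rcount)
```

The cap top reads 20 mm in two views, so the pin is home. Lowering the mallet onto the pad.

```bash
python3 -m pendant '[{"jaw":-1,"tx":0,"ty":0,"tz":-3,"ax":0,"ay":0,"az":0},{"jaw":-1,"tx":0,"ty":0,"tz":-6.5,"ax":0,"ay":0,"az":0},{"jaw":-1,"tx":0,"ty":0,"tz":-9,"ax":0,"ay":0,"az":0},{"jaw":-1,"tx":0,"ty":0,"tz":-10.2,"ax":0,"ay":0,"az":0},{"jaw":-1,"tx":0,"ty":0,"tz":-10.5,"ax":0,"ay":0,"az":0},{"jaw":-1,"tx":0,"ty":0,"tz":-10.8,"ax":0,"ay":0,"az":0},{"jaw":-1,"tx":0,"ty":0,"tz":-10.9,"ax":0,"ay":0,"az":0},{"jaw":-1,"tx":0,"ty":0,"tz":-10.9,"ax":0,"ay":0,"az":0},{"jaw":-1,"tx":0,"ty":0,"tz":-10.9,"ax":0,"ay":0,"az":0}]' 60
```

```text
clock: 23.12
position: [0.5449, -0.307, 0.0183]
ee_rot: [0.0, 0.99, 0.144, 0.0]
contact_force: [-0.1, 0.2, -4.2]
width: 0.016
gripper_force: 118.1
```

```bash
python3 -m pendant '[{"jaw":-1,"tx":0,"ty":0,"tz":-0.1,"ax":0,"ay":0,"az":0},{"jaw":-1,"tx":0,"ty":0,"tz":-0.15,"ax":0,"ay":0,"az":0},{"jaw":-1,"tx":0,"ty":0,"tz":-0.15,"ax":0,"ay":0,"az":0}]'
```

```text
clock: 23.5
position: [0.5448, -0.307, 0.0174]
ee_rot: [0.0, 0.99, 0.144, 0.0]
contact_force: [-2.1, 1.5, 5.3]
width: 0.0158
gripper_force: 119.1
```

Contact with the pad. I release and retreat.

```bash
python3 -m pendant '[{"jaw":-0.4,"tx":0,"ty":0,"tz":0,"ax":0,"ay":0,"az":0},{"jaw":-0.1,"tx":0,"ty":0,"tz":0,"ax":0,"ay":0,"az":0},{"jaw":0.2,"tx":0,"ty":0,"tz":0,"ax":0,"ay":0,"az":0},{"jaw":0.5,"tx":0,"ty":0,"tz":0,"ax":0,"ay":0,"az":0},{"jaw":0.5,"tx":0,"ty":0,"tz":0,"ax":0,"ay":0,"az":0},{"jaw":0.5,"tx":0,"ty":0,"tz":0,"ax":0,"ay":0,"az":0}]'
python3 -m pendant '[{"jaw":0.5,"tx":0,"ty":0,"tz":2,"ax":0,"ay":0,"az":0},{"jaw":0.5,"tx":0,"ty":0,"tz":6,"ax":0,"ay":0,"az":0},{"jaw":0.5,"tx":0,"ty":0,"tz":11,"ax":0,"ay":0,"az":0},{"jaw":0.5,"tx":0,"ty":0,"tz":17,"ax":0,"ay":0,"az":0},{"jaw":0.5,"tx":0,"ty":0,"tz":20,"ax":0,"ay":0,"az":0},{"jaw":0.5,"tx":0,"ty":0,"tz":20,"ax":0,"ay":0,"az":0},{"jaw":0.5,"tx":0,"ty":0,"tz":20,"ax":0,"ay":0,"az":0}]'
python3 - <<'E'
from h import *
im=manip.get_image('wrist'); P=cloud(im)
q=P[(np.hypot(P[...,0]-.582,P[...,1]+.296)<.04)&(P[...,2]>.055)&(P[...,2]<.075)]; print('head',np.median(q,0),cv2.minEnclosingCircle((q[:,:2]*1000).astype(np.float32)))
im=manip.get_image('top'); P=cloud(im)
q=P[(np.hypot(P[...,0]-.5395,P[...,1]-.266)<.05)&(P[...,2]>.03)&(P[...,2]<.06)]; print('loupe',np.median(q,0),len(q))
r=np.hypot(P[...,0]-.5665,P[...,1]+.0170); print('pin',np.median(P[r<.006][:,2]))
cv2.imwrite('pics/end.png',im['pixels'])
E
```

```text
clock: 24.25
position: [0.5446, -0.3068, 0.0163]
ee_rot: [0.0, 0.99, 0.144, 0.0]
contact_force: [0.0, -0.1, 0.5]
width: 0.0643
gripper_force: 0.0
clock: 25.12
position: [0.5439, -0.3063, 0.2151]
ee_rot: [-0.001, 0.99, 0.144, -0.001]
contact_force: [-0.3, 0.7, -0.5]
width: 0.0641
gripper_force: 0.0
head [ 0.5824396  -0.29611709  0.06504925] ((582.0725708007812, -296.1477966308594), 19.906044006347656)
loupe [0.53674576 0.26395164 0.04336847] 203
pin 0.021937703153648513
```

View pics/end.png

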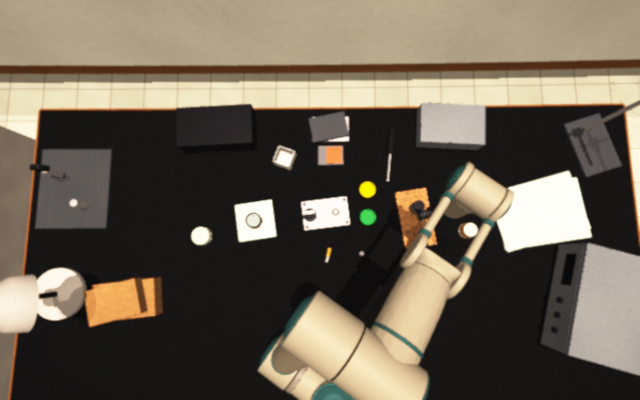

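In the final top view, the loupe stands on the card (254,220), the pin is flat (336,212), the mallet is on the pad (418,208), and nothing else has moved. Handing in.

```bash
python3 -c "
from rig import manip
print(manip.sign_off())"
```

```text
the job is handed in; nothing more can be done
None
```

The job is handed in, with no verdict shown: the loupe stands upright on the card, the pin was driven home with the mallet, the mallet lies released with its head on the cork pad, and no bystander moved in the final top view.

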